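# Load a sample box into the freezer rack

## Robot

A 6-joint arm with a two-finger parallel gripper is mounted at the origin on the work surface. World frame = base frame: x ahead of the robot, y to its left, z up, the work surface at z = 0. Lengths are in m, angles in rad, forces in N, time in s.
With the tool pointing down it reaches from about 0.375 to 0.975 m from the base axis. Payload 3.8 kg.
Tool frame: the origin (TCP) lies midway between the tips of the shut fingers; the grasp point (between the pads) lies 19 mm behind it; z points along the fingers, y is the line along which they close (so a half turn about z gives the same grasp; the last joint's range is limited). The gripper opens to 85 mm and grips with 20 to 120 N. Pads are 22 mm wide; open, the fingers measure 114 mm over their backs; the gripper's body (76 mm by 85 mm) begins 54 mm behind the grasp point. The pads swing forward as they close: fully open they stand 13 mm farther back than shut.
Start: joints at [1.16, 0.264, 1.604, -0, 1.274, -0.037], TCP at [0.246, 0.628, 0.231] pointing down, gripper open.
Joint ranges: [-2.63, 2.63], [-0.94, 2.18], [0.31, 2.57], [-1.31, 4.45], [0, 2.66], [-2.55, 2.55]. Speed limits (rad/s): [2.57, 2.57, 3.14, 3.14, 3.14, 3.14].

## Interface

Orientations are given as a rotation vector (axis times angle).
In Python, from workcell import * gives the robot as it stands. The module is installed in compiled form; this text tells all that it offers.
- The arm moves only by the tool apply_moves, never from a script. Its arguments are lists of equal length, an entry for each row: "fingers": the opening, from 0 (shut) to 1 (fully open); "travel": the shift along the tool's x, y, z normalised to -1 to 1, where 1 is 0.05 m, a list of three; "rotation": the turn, a rotation vector about the tool's x, y, z normalised to -1 to 1, where 1 is 6 degrees, a list of three. In form: {"fingers": [fingers, ...], "travel": [[dx, dy, dz], ...], "rotation": [[ax, ay, az], ...]}. A call has 1 to 12 rows; each row shifts and turns the commanded pose from where the row before left it, along the tool's axes as they then stand; what a row does not reach is not made up. A row lasts 1/10 s, in which the tool goes at most 50 mm and 8.59 degrees, less where a joint would pass 70% of its speed; a pose out of reach is approached as far as the arm can. A call with a number of a shift or a turn outside -1 to 1 is refused whole. A call with a gripper value outside its range is refused whole. The fingers move at their own pace and stop on an object; "newtons" is the grip in N (left out, the last holds). Time passes only in rows, so rows that do not move let the fingers close. It gives the time, the measured TCP pose, the force, the opening and the grip force at its end, in the units of the state.
- read_state(): the state, without advancing time (a new reading comes with each control period).
- read_camera(name): name is "scene" or "top" or "wrist"; returns a dict with "image" (480x640x3 uint8, red, green, blue), "fx", "fy", "cx", "cy" (pixels), "extrinsics" (4x4, takes a point from world to camera coordinates). Camera axes: x right, y down, z forward; pixel columns grow to the right and rows downward; lengths in m; the calibration is good to about 2 mm. A picture is of the moment at which its call begins. There is no depth.
- finish_job(): hands the job in; it is judged then, once.
Trained networks look in the newest picture that a camera, given by its name, has taken for a name from the list of things; names that differ only in an ending like _2 or _b are one class to them, and where a whole thing is asked for, a point or a joint stands for the part that bears it (a point fixed in the world has none). Each returns a list of dicts, best first, with "p" (0 to 1); they miss things now and then, are a little off and sometimes report something else, mostly with a low value. They report only what shows in the picture. A call takes as long as a camera call. They do not tell look-alikes from the thing itself.
- regions_of(camera, name): "mask" (480x640 bool, what is visible of it) and "bbox" ([left, top, width, height] in pixels, round what is visible of it).
- tip_of(camera, name): "location" ([column, row] in pixels: a listed point, or the origin of a listed thing).
The state is a dict: "time": time; "q": joint angles; "joint_vel": joint speeds; "joint_torque": joint torques, N m; "tool_pos": TCP position; "tcp_rot": TCP orientation; "wrist_force": force on the tool from outside, world axes, zero at the start; "torque": the same for the moment, N m; "width": opening from 0.0 (shut) to 1.0 (fully open); "grip_force": force on a finger pad.
Only numpy, scipy, OpenCV 4.12 (cv2) and the standard library are available. Lean on these libraries where they do the work, as an engineer would, in place of code of your own. Each camera call takes 0.05 s, during which the arm holds its last target. There are 200 camera calls.

## Task

Pull up the locking rod of the small freezer rack, slide the closed sample box that lies in front of it along the bench into the empty lower bay until it is fully home against the back stops, then push the locking rod all the way down again in front of it. Keep the box flat, the samples must not tip, and leave the other things on the bench where they are.

Things in the scene. Friction and masses are not known exactly. Their poses are not given: they have to be found in the camera images.
- rack: Steel freezer rack, fixed, 83 wide, 90 deep, 116 mm high: upper bay full (fixed box), lower bay empty. Origin: bench level, under the centre of the box's home place. +x is the push direction into the rack, z up. Sheet ends: front x = -50, back 40 mm; two back stops at x = 38 mm, open between. Sides have cut-outs. Hoop handle across the top at x = 12 mm, 146 mm high.
- box: Sample box to load: closed white card box, 76 x 76 mm, 50 mm high, 0.14-0.28 kg, loose on the bench before the mouth, off line by up to 40 mm and turned up to 0.4 rad against the rack. Too wide for most grippers: push its upright faces. Origin: centre of underside, axes along its edges. Home at x = 0, y = 0, z = 2 mm in the rack's frame (either way round).
- mouth (a point): Middle of the lower bay's front edge, on its floor, 2 mm above the bench (x = -50, y = 0 in the rack's frame). The bay is 79 mm wide and 55 mm high inside, floor to middle shelf. Before it the floor runs down to the bench as a 16 mm ramp (x -66 to -50), and the side sheets flare out 4 mm each over 10 mm.
- rod (a joint): Metres the captive upright locking rod is drawn up: 0 fully down (locked), 0.062 top of travel; starts at 0 to 0.025. Rod 6 mm thick, at x = -43 mm, y = 0 in the rack's frame; lower end 4 mm above the bench at 0. The bay is clear for the box above 0.050. Friction of about 2.5 N keeps it where it is left. It passes 2 mm in front of the box when that is home.
- rod_knob (a point): Centre of the top face of the rod's black knob, an upright cylinder 18 mm in diameter, 22 mm tall. Its top is 150 mm above the bench at rod 0 and rises with the rod; its underside is then 12 mm above the rack's top sheet (6 mm above a white bush around the rod).
- stand: Bystander: grey vial stand with eight vials, 110 x 56 mm, 56 mm high, loose. Origin: centre of its underside.
- vial: Bystander: single screw-cap vial standing upright, 13 mm in diameter, 48 mm tall, loose. Origin: centre of its underside.
- marker: Bystander: marker pen lying on the bench, 122 mm long (its x), 12 mm thick. Origin: under its middle.
- forceps: Bystander: steel forceps lying on the bench, about 140 mm long (its x), 8 mm high. Origin: at bench level near its middle.
- timer: Bystander: flat white bench timer, 65 x 65 mm, 16 mm high, lying loose. Origin: centre of its underside.
There are look-alikes about, which are no part of the job. Leave any orange or yellow look-alike of the box alone.

How it is judged:
By the outcome, as a careful person would: the job done as asked, in the order asked, and still so for the second after the job is handed in, with the robot touching nothing.
It also fails if it takes over 72 s, if anything falls off the work surface, if the arm or the gripper's body presses on something with over 40 N, if the wrist force passes 120 N, or if a joint passes its speed limit or range.

## Working session

There is one attempt and no reset: what is moved stays moved. The work goes in short steps, Python scripts to look and compute and a tool call to move; the robot and the scene stay as the last step left them, time stands still between calls to the robot, and variables do not carry over. Pictures are saved under pics/ and viewed, at most 11 in all, crops included, and the job is handed in when it is done.

Besides the shell and the picture viewer there is one more tool, called after "Call:" in YAML: its name, and indented under it one key for each argument. apply_moves: Moves the arm, as the interface text tells. Scaled input: -1 to 1 covers 0.05 m each way for a shift and 6 degrees each way for a turn. Its arguments: {"type":"object","properties":{"fingers":{"type":"array","items":{"type":"number"}},"travel":{"type":"array","items":{"type":"array","items":{"type":"number"}}},"rotation":{"type":"array","items":{"type":"array","items":{"type":"number"}}},"newtons":{"type":"number"}},"required":["fingers","travel","rotation"]}

```bash
mkdir -p pics; cat > h.py <<'E'
from workcell import *
import numpy as np, cv2
from scipy.spatial.transform import Rotation as R
def ray(c,px):
    E=c["extrinsics"];Rm=E[:3,:3];t=E[:3,3]
    d=Rm.T@np.array([(px[0]-c["cx"])/c["fx"],(px[1]-c["cy"])/c["fy"],1.]);return -Rm.T@t,d
def at_z(c,px,z):
    o,d=ray(c,px);return o+d*(z-o[2])/d[2]
def proj(c,p):
    q=c["extrinsics"][:3,:3]@np.asarray(p,float)+c["extrinsics"][:3,3]
    return np.array([c["fx"]*q[0]/q[2]+c["cx"],c["fy"]*q[1]/q[2]+c["cy"]])
def save(c,n): cv2.imwrite("pics/"+n+".png",cv2.cvtColor(c["image"],cv2.COLOR_RGB2BGR))
E
python3 - <<'E'
from h import *
for n in ["top","scene"]:
    c=read_camera(n);save(c,n+"0");print(n,c["fx"],c["extrinsics"].round(3).tolist())
    for k,z in [("rack",0),("box",0),("mouth",.002),("rod_knob",.16),("stand",0),("vial",0),("marker",0),("forceps",0),("timer",0)]:
        for r in tip_of(n,k)[:3]: print(k,round(r["p"],2),np.round(r["location"],1),at_z(c,r["location"],z).round(3))
print(read_state())
E
```

```text
top 524.0490246941368 [[0.018, -1.0, -0.017, -0.077], [-0.988, -0.015, -0.153, 0.563], [0.153, 0.02, -0.988, 1.043], [0.0, 0.0, 0.0, 1.0]]
rack 0.76 [213.8 249.8] [0.539 0.144 0.   ]
box 0.91 [302.3 231.2] [ 0.583 -0.045  0.   ]
box 0.78 [351.9 177.6] [ 0.703 -0.151  0.   ]
box 0.68 [217.1 331.6] [0.366 0.129 0.   ]
mouth 0.94 [232.4 244.8] [0.55  0.104 0.002]
rod_knob 0.53 [212.9 235.6] [0.546 0.114 0.16 ]
stand 0.83 [208.7 180.6] [0.692 0.163 0.   ]
vial 0.48 [265.  320.4] [0.391 0.029 0.   ]
marker 0.87 [284.7 151.6] [ 0.76  -0.003  0.   ]
forceps 0.5 [388.9 236. ] [ 0.575 -0.232  0.   ]
timer 0.58 [354.6 307.1] [ 0.422 -0.159  0.   ]
scene 459.3919366683075 [[0.761, 0.649, -0.016, -0.37], [0.356, -0.438, -0.826, -0.141], [-0.543, 0.622, -0.564, 1.279], [0.0, 0.0, 0.0, 1.0]]
rack 0.92 [384.5 228.4] [0.542 0.15  0.   ]
box 0.91 [241.9 375. ] [ 0.606 -0.345  0.   ]
box 0.88 [320.  209.3] [0.368 0.12  0.   ]
box 0.77 [174.2 330. ] [ 0.437 -0.357  0.   ]
mouth 0.79 [370.1 238.6] [0.542 0.092 0.002]
mouth 0.28 [248.4 275.7] [ 0.427 -0.172  0.002]
rod_knob 0.48 [376.8 174.2] [0.543 0.10
[... 364 characters left out ...]
2] [ 0.419 -0.174  0.   ]
{'time': 1.0, 'q': array([ 1.16008017e+00,  2.63859856e-01,  1.60396623e+00,  3.36170247e-05,
        1.27370318e+00, -3.68830986e-02]), 'joint_vel': array([ 0.00021963,  0.00096774,  0.00045858,  0.00027869, -0.00039149,
       -0.00153611]), 'joint_torque': array([ 5.02101157e-04, -5.15074003e+01, -3.67742050e+01, -3.92096945e-05,
        7.08554962e-04, -2.62184625e-05]), 'tool_pos': array([0.24648645, 0.6283996 , 0.23132507]), 'tcp_rot': array([-5.83814207e-01, -3.08685225e+00, -1.08287460e-04]), 'wrist_force': array([ 0.17742076, -0.41599082, -0.22770922]), 'torque': array([-0.03433281, -0.04246049, -0.04350614]), 'grip_force': 0.0, 'width': 0.9991349359934495}
```

View pics/top0.png

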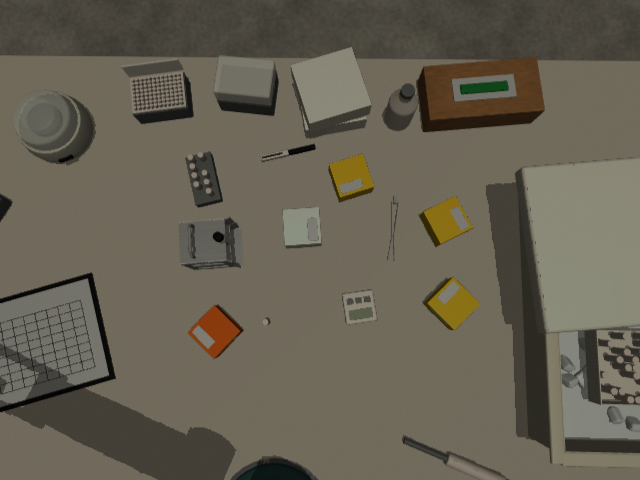

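View pics/scene0.png

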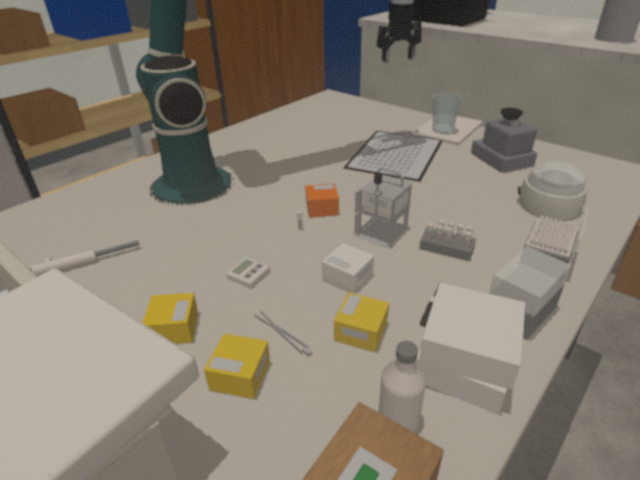

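The white box sits near (302,228) in the top view. The rack is at (210,245) with its mouth facing image right (world -y) and the knob at (218,237). I'll zoom in on both views for the exact poses.

```bash
python3 - <<'E'
from h import *
a=cv2.imread("pics/top0.png")[195:285,170:330];b=cv2.imread("pics/scene0.png")[165:295,310:420]
cv2.imwrite("pics/a.png",cv2.resize(a,None,fx=5,fy=5,interpolation=cv2.INTER_CUBIC))
cv2.imwrite("pics/b.png",cv2.resize(b,None,fx=4.6,fy=4.6,interpolation=cv2.INTER_CUBIC))
c=read_camera("top")
for r in regions_of("top","box"):
    m=r["mask"];print(r["p"],r["bbox"],m.sum(),cv2.minAreaRect(np.argwhere(m)[:,::-1].astype(np.float32)))
E
```

```text
0.85 [282.7, 211.0, 39.3, 34.9] 1418 ((301.62762451171875, 226.66896057128906), (39.69608688354492, 36.8774299621582), 86.633544921875)
0.81 [418.2, 198.1, 52.4, 47.7] 1613 ((445.3000793457031, 221.10003662109375), (38.01315689086914, 44.274147033691406), 63.43495178222656)
0.7 [187.9, 305.6, 58.4, 51.9] 1614 ((215.25, 330.75), (41.01219177246094, 40.305084228515625), 45.0)
0.68 [427.0, 278.3, 53.7, 53.2] 1687 ((451.50006103515625, 303.0000305175781), (41.719295501708984, 40.305084228515625), 45.0)
0.62 [330.5, 152.1, 47.5, 46.5] 1535 ((350.9886779785156, 176.96832275390625), (41.234840393066406, 39.284088134765625), 70.34617614746094)
```

View pics/a.png

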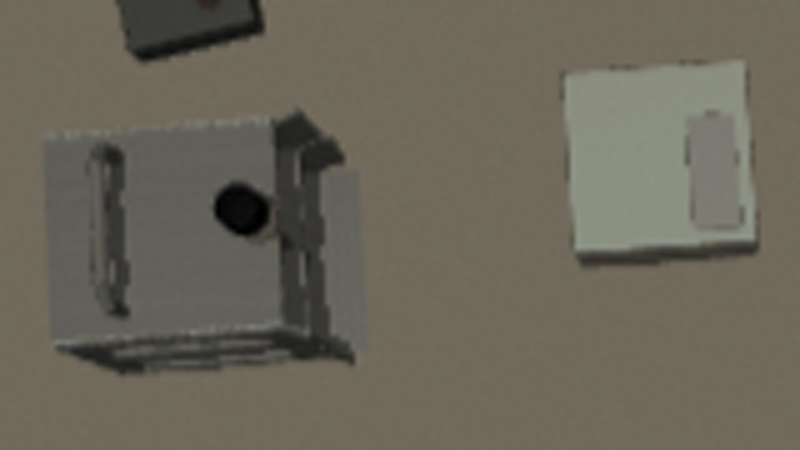

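View pics/b.png

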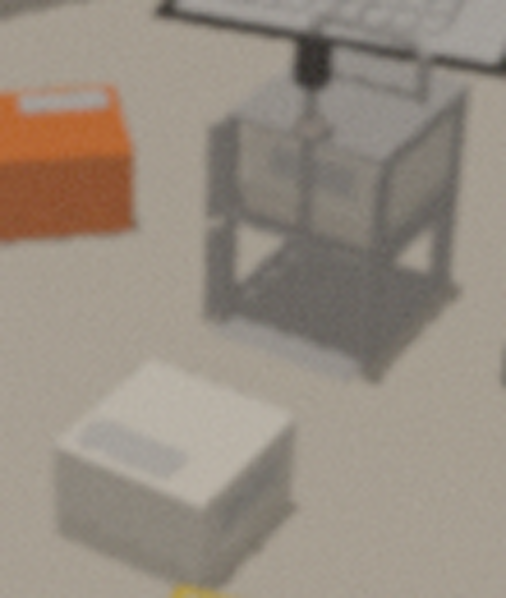

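Top crop: rack top corners are at (45,137), (275,122), (285,332), (55,345), the knob at (243,208), and the box top corners at (566,73), (745,62), (756,245), (578,252). Scene crop: the knob top is at (313,38), and the knob sits slightly above its bush. I'll fit the poses from both views.

```bash
cat > fit.py <<'E'
from h import *
from scipy.optimize import least_squares
T=lambda u,v:(170+(u+.5)/5-.5,195+(v+.5)/5-.5)
S=lambda u,v:(310+(u+.5)/4.6-.5,165+(v+.5)/4.6-.5)
ct=read_camera("top");cs=read_camera("scene")
def tf(p,X): 
    c,s=np.cos(p[2]),np.sin(p[2]);return np.array([p[0]+c*X[0]-s*X[1],p[1]+s*X[0]+c*X[1],X[2]])
H=.116;w=.0415
obs=[(ct,T(45,137),(.04,-w,H)),(ct,T(275,122),(-.05,-w,H)),(ct,T(285,332),(-.05,w,H)),(ct,T(55,345),(.04,w,H)),
(cs,S(470,90),(.04,-w,H)),(cs,S(380,160),(-.05,-w,H)),(cs,S(240,115),(-.05,w,H))]
kn=[(ct,T(243,208)),(cs,S(313,38))]
def res(p):
    r=[proj(c,tf(p,X))-o for c,o,X in obs]+[proj(c,tf(p,(-.043,0,.15+p[3])))-o for c,o in kn]
    return np.concatenate(r)
s=least_squares(res,[.545,.15,1.57,.01],loss='soft_l1');print("rack",s.x.round(4));print(res(s.x).round(1).reshape(-1,2).tolist())
b=.038
bo=[(ct,T(566,73),(b,-b,.05)),(ct,T(745,62),(-b,-b,.05)),(ct,T(756,245),(-b,b,.05)),(ct,T(578,252),(b,b,.05)),
(cs,S(295,415),(b,-b,.05)),(cs,S(203,503),(-b,-b,.05)),(cs,S(57,443),(-b,b,.05)),(cs,S(150,362),(b,b,.05))]
rb=lambda p:np.concatenate([proj(c,tf(p,X))-o for c,o,X in bo])
q=least_squares(rb,[.58,-.045,1.57],loss='soft_l1');print("box",q.x.round(4));print(rb(q.x).round(1).reshape(-1,2).tolist())
p=s.x;c_,s_=np.cos(p[2]),np.sin(p[2]);d=q.x[:2]-p[:2]
print("box in rack",d@[c_,s_],d@[-s_,c_],q.x[2]-p[2]);print("knob",tf(p,(-.043,0,.15+p[3])))
E
python3 fit.py
```

```text
rack [0.541  0.1474 1.6573 0.0127]
[[0.3, -0.4], [0.4, -0.6], [0.2, -0.3], [-0.4, 0.4], [-0.0, -1.6], [-0.1, 0.1], [-3.4, -0.8], [-0.7, -0.3], [-0.0, 0.2]]
box [ 0.5854 -0.0461  1.655 ]
[[-0.4, 0.0], [0.3, -0.3], [0.7, -0.7], [-0.7, 0.4], [0.5, -0.2], [-0.2, 0.8], [-1.2, -0.2], [0.2, -1.2]]
box in rack -0.19656727649586928 -0.02753848305532367 -0.002333136549623749
knob [0.54467604 0.10454091 0.16272135]
```

```bash
cat > go.py <<'E'
from h import *
import sys
RK=np.array([.541,.1474]);YAW=1.6573
ex=np.array([np.cos(YAW),np.sin(YAW),0]);ey=np.array([-np.sin(YAW),np.cos(YAW),0])
def w(x,y,z): return np.r_[RK,0]+ex*x+ey*y+[0,0,z]
def plan(P,tilt=0):
    """P: TCP target in rack frame; prints remaining turn (tool rows of 6deg) and shift (units of .05 m)"""
    s=read_state();A=R.from_rotvec(s["tcp_rot"])
    G=R.from_matrix(np.c_[ex,-ey,[0,0,-1]])*R.from_euler("y",tilt,degrees=True)
    d=w(*P)-s["tool_pos"]; q=np.linalg.inv(np.c_[ex,ey,[0,0,1]])@(s["tool_pos"]-np.r_[RK,0])
    print("t",round(s["time"],2),"rackpos",q.round(4),"F",s["wrist_force"].round(1),"w",round(s["width"],3),"grip",round(s["grip_force"],1),"q",s["q"].round(2))
    print("turn first",((A.inv()*G).as_rotvec(degrees=True)/6).round(2),"shift if turned",(G.inv().apply(d)/.05).round(2),"shift now",(A.inv().apply(d)/.05).round(2))
if __name__=="__main__": plan([float(v) for v in sys.argv[1:4]],float((sys.argv+[0])[4]) if len(sys.argv)>4 else 0)
E
python3 go.py -.043 0 .21
```

```text
t 1.2 rackpos [0.5046 0.2519 0.2313] F [-1.3 -0.4 -1.3] w 1.001 grip 0.0 q [ 1.16  0.26  1.6   0.    1.27 -0.04]
turn first [ 0.  -0.  10.6] shift if turned [-10.95   5.04   0.43] shift now [-9.38 -7.58  0.43]
```

Call:
apply_moves:
  fingers: [1,1,1,1,1,1,1,1,1,1,1,1]
  travel:
    - [0,0,0]
    - [0,0,0]
    - [0,0,0]
    - [0,0,0]
    - [0,0,0]
    - [0,0,0]
    - [0,0,0]
    - [0,0,0]
    - [0,0,0]
    - [0,0,0]
    - [0,0,0]
    - [0,0,0]
  rotation:
    - [0,0,1]
    - [0,0,1]
    - [0,0,1]
    - [0,0,1]
    - [0,0,1]
    - [0,0,1]
    - [0,0,1]
    - [0,0,1]
    - [0,0,1]
    - [0,0,1]
    - [0,0,0.6]
    - [0,0,0]

```text
time: 2.4
tool_pos: [0.2465, 0.6284, 0.2313]
tcp_rot: [2.123, 2.316, -0.0]
wrist_force: [0.6, -0.2, 0.5]
width: 1.001
grip_force: 0.0
```

Call:
apply_moves:
  fingers: [0.6,0.6,0.6,0.6,0.6,0.6,0.6,0.6,0.6,0.6,0.6,0.6]
  travel:
    - [-0.9,0.42,0]
    - [-0.9,0.42,0]
    - [-0.9,0.42,0]
    - [-0.9,0.42,0]
    - [-0.9,0.42,0]
    - [-0.9,0.42,0]
    - [-0.9,0.42,0]
    - [-0.9,0.42,0]
    - [-0.9,0.42,0]
    - [-0.9,0.42,0]
    - [-0.9,0.42,0]
    - [-0.9,0.42,0]
  rotation:
    - [0,0,0]
    - [0,0,0]
    - [0,0,0]
    - [0,0,0]
    - [0,0,0]
    - [0,0,0]
    - [0,0,0]
    - [0,0,0]
    - [0,0,0]
    - [0,0,0]
    - [0,0,0]
    - [0,0,0]

```text
time: 3.6
tool_pos: [0.5452, 0.1104, 0.2317]
tcp_rot: [2.12, 2.317, 0.001]
wrist_force: [0.8, 0.3, -0.2]
width: 0.6
grip_force: 0.0
```

```bash
python3 go.py -.043 0 .21; python3 - <<'E'
from h import *
c=read_camera("wrist");save(c,"w1")
for r in tip_of("wrist","rod_knob")[:2]: print(r,at_z(c,r["location"],.1627))
from go import w
print(w(-.043,0,.1627))
E
```

```text
t 3.6 rackpos [-0.0372 -0.001   0.2317] F [ 0.8  0.3 -0.2] w 0.6 grip 0.0 q [0.15 0.04 1.86 0.   1.24 0.07]
turn first [ 0.01 -0.    0.02] shift if turned [-0.12 -0.02  0.43] shift now [-0.12 -0.02  0.43]
{'location': [321.9, 262.0], 'p': 0.89} [0.54533188 0.10479534 0.1627    ]
[0.54471502 0.10456078 0.1627    ]
```

View pics/w1.png

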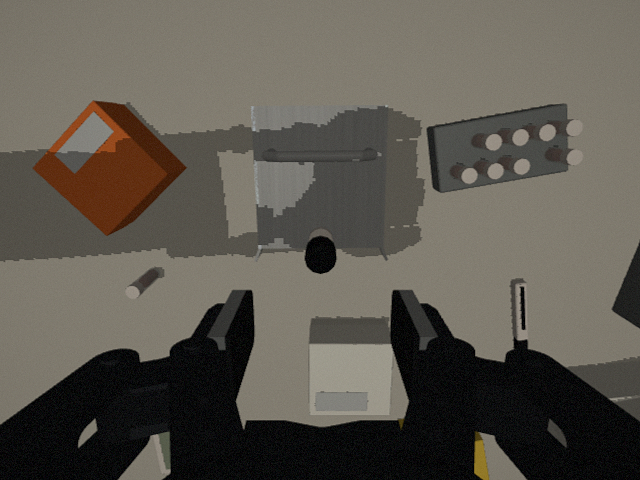

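The wrist view shows the knob at (321,255), and it agrees with the fit to within 1 mm. I'll descend and grip it.

Call:
apply_moves:
  fingers: [0.6,0.6,0.6,0.6,0.6,0,0,0,0,0]
  travel:
    - [-0.12,-0.01,0]
    - [0,0,0.5]
    - [0,0,0.5]
    - [0,0,0.5]
    - [0,0,0.48]
    - [0,0,0]
    - [0,0,0]
    - [0,0,0]
    - [0,0,0]
    - [0,0,0]
  rotation:
    - [0,0,0]
    - [0,0,0]
    - [0,0,0]
    - [0,0,0]
    - [0,0,0]
    - [0,0,0]
    - [0,0,0]
    - [0,0,0]
    - [0,0,0]
    - [0,0,0]
  newtons: 50

```text
time: 4.7
tool_pos: [0.5447, 0.1072, 0.1335]
tcp_rot: [-2.122, -2.316, -0.003]
wrist_force: [-2.8, 4.2, 1.8]
width: 0.192
grip_force: 49.0
```

Call:
apply_moves:
  fingers: [0,0,0,0,0,0,0,0]
  travel:
    - [0,0,-0.15]
    - [0,0,-0.15]
    - [0,0,-0.15]
    - [0,0,-0.15]
    - [0,0,-0.15]
    - [0,0,-0.1]
    - [0,0,-0.07]
    - [0,0,0]
  rotation:
    - [0,0,0]
    - [0,0,0]
    - [0,0,0]
    - [0,0,0]
    - [0,0,0]
    - [0,0,0]
    - [0,0,0]
    - [0,0,0]

```text
time: 5.5
tool_pos: [0.5446, 0.1072, 0.1797]
tcp_rot: [-2.123, -2.315, -0.003]
wrist_force: [-2.9, 5.4, 0.9]
width: 0.198
grip_force: 49.2
```

```bash
python3 go.py -.043 0 .21; python3 - <<'E'
from h import *
cs=read_camera("scene");print(tip_of("scene","rod_knob")[:2])
from go import w
for r in (.0127,.05,.058,.062):print(r,proj(cs,w(-.043,0,.15+r)))
save(cs,"s2")
E
```

```text
t 5.5 rackpos [-4.040e-02 -1.000e-04  1.797e-01] F [-2.9  5.4  0.9] w 0.198 grip 49.2 q [0.15 0.08 1.92 0.   1.14 0.06]
turn first [ 0.01 -0.02  0.  ] shift if turned [-0.05 -0.   -0.61] shift now [-0.05 -0.   -0.61]
[{'location': [377.5, 154.2], 'p': 0.71}, {'location': [272.6, 330.7], 'p': 0.35}]
0.0127 [377.65116553 173.0719507 ]
0.05 [378.53973179 156.5849137 ]
0.058 [378.73553524 152.95184886]
0.062 [378.8341499  151.12208833]
```

Call:
apply_moves:
  fingers: [0,0,0]
  travel:
    - [0,0,-0.04]
    - [0,0,-0.02]
    - [0,0,0]
  rotation:
    - [0,0,0]
    - [0,0,0]
    - [0,0,0]

```text
time: 5.9
tool_pos: [0.5446, 0.1072, 0.1821]
tcp_rot: [-2.123, -2.315, -0.003]
wrist_force: [-0.7, 5.7, -1.8]
width: 0.191
grip_force: 49.0
```

```bash
python3 - <<'E'
from h import *
c=cv2.imread("pics/s2.png")[90:250,280:490]
cv2.imwrite("pics/s2c.png",cv2.resize(c,None,fx=3.7,fy=3.7,interpolation=cv2.INTER_CUBIC))
E
```

```text
(no output)
```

View pics/s2c.png

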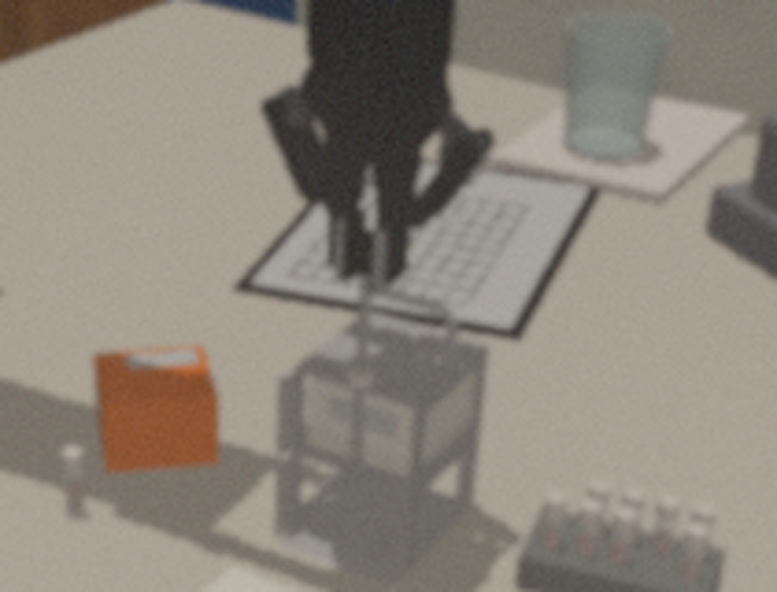

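The scene crop shows the knob held in the fingers near (370,270) and the rod drawn up, with the bay clear. I'll release, rise and go above the box.

Call:
apply_moves:
  fingers: [0.6,0.6,0.6,0.6,0.6,0.6,1,1,1,1]
  travel:
    - [0,0,0]
    - [0,0,0]
    - [0,0,0]
    - [0,0,-0.5]
    - [0,0,-0.5]
    - [-0.7,0.1,0]
    - [-0.7,0.1,0]
    - [-0.7,0.1,0]
    - [-0.7,0.1,0]
    - [-0.7,0.15,0]
  rotation:
    - [0,0,0]
    - [0,0,0]
    - [0,0,0]
    - [0,0,0]
    - [0,0,0]
    - [0,0,0]
    - [0,0,0]
    - [0,0,0]
    - [0,0,0]
    - [0,0,0]

```text
time: 6.9
tool_pos: [0.5873, -0.0674, 0.2318]
tcp_rot: [2.122, 2.315, 0.0]
wrist_force: [-0.1, -0.1, -0.2]
width: 1.002
grip_force: 0.0
```

Call:
apply_moves:
  fingers: [1,1,1]
  travel:
    - [-0.7,0,0.3]
    - [0,0,0.3]
    - [0,0,0]
  rotation:
    - [0,0,0]
    - [0,0,0]
    - [0,0,0]

```text
time: 7.2
tool_pos: [0.5882, -0.1011, 0.1985]
tcp_rot: [-2.122, -2.31, 0.004]
wrist_force: [-0.8, 0.3, -0.6]
width: 1.005
grip_force: 0.0
```

```bash
python3 go.py -.2166 -.0275 .003; python3 - <<'E'
from h import *
from go import w,ex,ey,RK
rk=lambda p:np.array([(p[:2]-RK)@ex[:2],(p[:2]-RK)@ey[:2]])
for n in ["wrist","top","scene"]:
    c=read_camera(n);save(c,n[0]+"3")
    k=[r for r in tip_of(n,"rod_knob")[:1]]
    if k: print(n,"knob",k[0]["p"],k[0]["location"],proj(c,w(-.043,0,.212)),proj(c,w(-.043,0,.2)))
    for r in tip_of(n,"box")[:3]: print(n,r["p"],np.round(r["location"]),rk(at_z(c,r["location"],0)).round(4))
    print("expect corners",[proj(c,w(-.1966+a,-.0275+b,.05)).round(0).tolist() for a in(-.038,.038) for b in (-.038,.038)])
E
```

```text
t 7.2 rackpos [-0.2517 -0.0256  0.1985] F [-0.8  0.3 -0.6] w 1.005 grip 0.0 q [-0.21  0.14  1.81  0.    1.19 -0.3 ]
turn first [-0.05 -0.02 -0.02] shift if turned [0.7  0.04 3.91] shift now [0.7  0.06 3.91]
wrist knob 0.68 [325.8, 140.8] [ 201.50923138 -566.03581879] [ 215.93206135 -484.75064164]
wrist 0.75 [326. 142.] [-0.1987 -0.0276]
wrist 0.74 [439. 265.] [-0.3045 -0.1272]
expect corners [[379.0, 196.0], [274.0, 197.0], [383.0, 84.0], [270.0, 85.0]]
top knob 0.54 [210.1, 232.2] [212.01087371 231.54921122] [213.40653242 232.64966971]
top 0.91 [451. 308.] [-0.4961  0.1604]
top 0.58 [441. 226.] [-0.4933 -0.0141]
top 0.56 [218. 331.] [-0.0042  0.1753]
expect corners [[319.0, 207.0], [322.0, 243.0], [282.0, 209.0], [285.0, 245.0]]
scene knob 0.47 [377.0, 154.4] [378.8341499  151.12208833] [378.53973179 156.5849137 ]
scene 0.94 [364. 331.] [-0.3026 -0.1326]
scene 0.83 [347. 277.] [-0.1962 -0.0262]
scene 0.77 [176. 327.] [-0.4879  0.1506]
expect corners [[354.0, 275.0], [321.0, 261.0], [374.0, 255.0], [342.0, 242.0]]
```

View pics/w3.png

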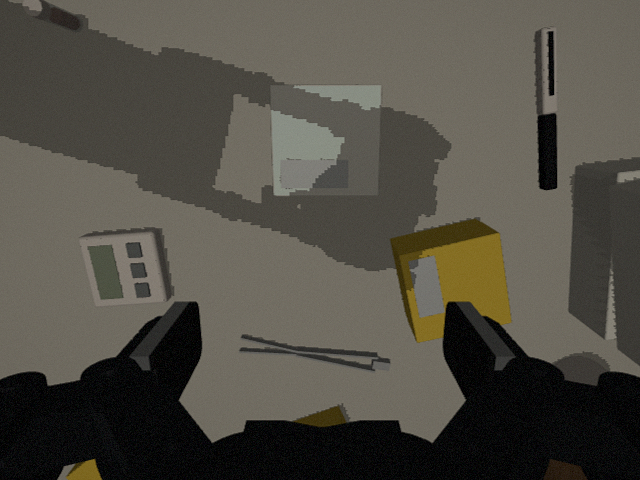

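The box top corners (271,85), (381,85), (380,195), (274,195) match the prediction within a pixel. The yellow box's nearest corner is at (391,240), 30 mm clear of the fingers. I'll descend around the box and grip it lightly.

Call:
apply_moves:
  fingers: [1,1,1,1,1,1,1,1,1,1,1]
  travel:
    - [0.4,0.05,0]
    - [0.43,0,0]
    - [0,0,0]
    - [0,0,0.7]
    - [0,0,0.7]
    - [0,0,0.5]
    - [0,0,0.5]
    - [0,0,0.5]
    - [0,0,0.5]
    - [0,0,0.45]
    - [0,0,0]
  rotation:
    - [0,0,0]
    - [0,0,0]
    - [0.05,0.02,0.02]
    - [0,0,0]
    - [0,0,0]
    - [0,0,0]
    - [0,0,0]
    - [0,0,0]
    - [0,0,0]
    - [0,0,0]
    - [0,0,0]
  newtons: 20

```text
time: 8.75
tool_pos: [0.5848, -0.0586, 0.0053]
tcp_rot: [-2.118, -2.306, 0.01]
wrist_force: [-0.3, 0.2, -0.3]
width: 1.001
grip_force: 0.0
```

```bash
python3 go.py -.21 -.0275 .003
```

```text
t 8.75 rackpos [-0.209  -0.0258  0.0053] F [-0.3  0.2 -0.3] w 1.001 grip 0.0 q [-0.14  0.34  1.96  0.    0.85 -0.23]
turn first [-0.12 -0.03 -0.01] shift if turned [-0.02  0.03  0.05] shift now [-0.02  0.03  0.05]
```

Call:
apply_moves:
  fingers: [1,1,0.8,0.8,0.8,0.8,0.8]
  travel:
    - [0,0.03,0]
    - [0,0,0]
    - [0,0,0]
    - [0,0,0]
    - [0,0,0]
    - [0,0,0]
    - [0,0,0]
  rotation:
    - [-0.12,-0.03,0]
    - [0,0,0]
    - [0,0,0]
    - [0,0,0]
    - [0,0,0]
    - [0,0,0]
    - [0,0,0]
  newtons: 20

```text
time: 9.45
tool_pos: [0.5907, -0.0588, 0.0107]
tcp_rot: [2.12, 2.308, 0.009]
wrist_force: [-1.1, -0.5, 7.3]
width: 0.886
grip_force: 25.3
```

```bash
python3 go.py -.1214 0 .005
```

```text
t 9.45 rackpos [-0.2097 -0.0317  0.0107] F [-1.1 -0.5  7.3] w 0.886 grip 25.3 q [-0.14  0.33  1.96  0.    0.83 -0.23]
turn first [ 0.09  0.02 -0.01] shift if turned [ 1.77 -0.63  0.11] shift now [ 1.77 -0.64  0.1 ]
```

Call:
apply_moves:
  fingers: [0.8,0.8,0.8,0.8,0.8,0.8,0.8,0.8]
  travel:
    - [0.2,-0.08,0]
    - [0.2,-0.08,0]
    - [0.2,-0.08,0]
    - [0.2,-0.08,0]
    - [0.2,-0.08,0]
    - [0.2,-0.08,0]
    - [0.2,-0.08,0]
    - [0,0,0]
  rotation:
    - [0,0,0]
    - [0,0,0]
    - [0,0,0]
    - [0,0,0]
    - [0,0,0]
    - [0,0,0]
    - [0,0,0]
    - [0,0,0]

```text
time: 10.25
tool_pos: [0.5576, 0.0102, 0.0108]
tcp_rot: [2.118, 2.308, 0.013]
wrist_force: [0.8, 1.3, 7.7]
width: 0.886
grip_force: 25.5
```

```bash
python3 go.py -.1214 0 .005
```

```text
t 10.25 rackpos [-0.1381 -0.0047  0.0108] F [0.8 1.3 7.7] w 0.886 grip 25.5 q [-0.03  0.27  2.04  0.    0.81 -0.11]
turn first [ 0.12  0.01 -0.01] shift if turned [ 0.33 -0.09  0.12] shift now [ 0.33 -0.1   0.11]
```

Call:
apply_moves:
  fingers: [0.8,0.8,0.8,0.8]
  travel:
    - [0.1,-0.05,0]
    - [0.1,-0.05,0]
    - [0.1,0,0]
    - [0,0,0]
  rotation:
    - [0,0,0]
    - [0,0,0]
    - [0,0,0]
    - [0,0,0]

```text
time: 10.65
tool_pos: [0.5516, 0.0237, 0.0108]
tcp_rot: [2.117, 2.308, 0.012]
wrist_force: [0.8, -2.0, 7.8]
width: 0.888
grip_force: 25.8
```

```bash
python3 go.py -.1214 0 .005; python3 - <<'E'
from h import *
from go import w,ex,ey,RK
rk=lambda p:np.array([(p[:2]-RK)@ex[:2],(p[:2]-RK)@ey[:2]])
for n in ["top","scene"]:
    c=read_camera(n);save(c,n[0]+"4")
    for r in tip_of(n,"box")[:5]: print(n,r["p"],np.round(r["location"]),rk(at_z(c,r["location"],0)).round(4))
E
python3 - <<'E'
import cv2
a=cv2.imread("pics/s4.png")[150:300,300:440]
cv2.imwrite("pics/s4c.png",cv2.resize(a,None,fx=4,fy=4,interpolation=2))
E
```

```text
t 10.65 rackpos [-1.241e-01  1.000e-04  1.080e-02] F [ 0.8 -2.   7.8] w 0.888 grip 25.8 q [-0.    0.27  2.06 -0.    0.81 -0.09]
turn first [ 0.12  0.02 -0.01] shift if turned [0.05 0.   0.12] shift now [0.05 0.   0.12]
top 0.84 [349. 180.] [-0.3041 -0.1318]
top 0.66 [442. 224.] [-0.4958 -0.0196]
top 0.58 [449. 307.] [-0.4925  0.1575]
top 0.54 [264. 247.] [-0.1105  0.0037]
scene 0.92 [322. 210.] [-0.0121  0.1705]
scene 0.83 [355. 253.] [-0.1188  0.0045]
scene 0.75 [242. 375.] [-0.4961 -0.022 ]
scene 0.72 [175. 328.] [-0.4888  0.1501]
scene 0.51 [384. 226.] [0.0091 0.0041]
```

View pics/s4c.png

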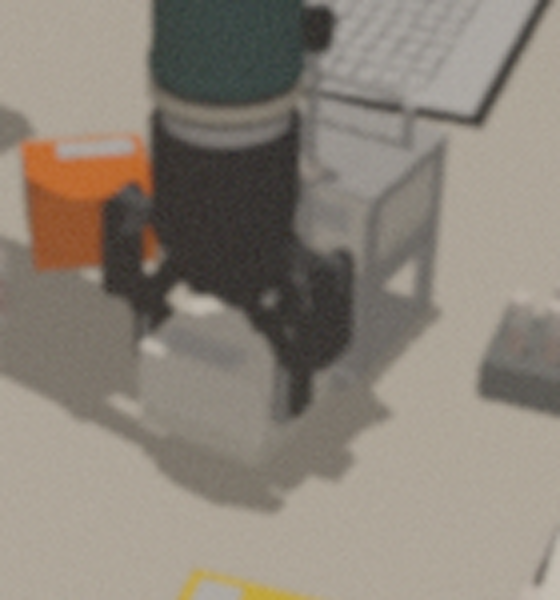

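The box is held flat and upright in front of the mouth, centred around (200,390) in the crop. I'll release it, rise, back off and tilt the tool toward the rack.

Call:
apply_moves:
  fingers: [1,1,1,1,1,1,1,1,1,0.4,0.4,0.4]
  travel:
    - [0,0,0]
    - [0,0,0]
    - [0,0,0]
    - [0,0,-0.4]
    - [0,0,-0.5]
    - [0,0,-0.6]
    - [0,0,-0.8]
    - [0,0,-0.3]
    - [-0.6,0,0]
    - [-0.6,0,0]
    - [-0.6,0,0]
    - [0,0,0]
  rotation:
    - [0,0,0]
    - [0,0,0]
    - [0,0,0]
    - [0,0,0]
    - [0,0,0]
    - [0,0,0]
    - [0,0,0]
    - [0,0,0]
    - [0,0,0]
    - [0,0,0]
    - [0,0,0]
    - [0,0,0]

```text
time: 12.05
tool_pos: [0.5557, -0.0689, 0.1377]
tcp_rot: [2.125, 2.306, 0.005]
wrist_force: [0.1, 0.5, -0.1]
width: 0.518
grip_force: 0.0
```

Call:
apply_moves:
  fingers: [0.4,0.4,0.4,0.4,0.4,0.4,0.4,0.4,0.4,0.4,0.4]
  travel:
    - [0,0,0]
    - [0,0,0]
    - [0,0,0]
    - [0,0,0]
    - [0,0,0]
    - [0,0,0]
    - [0,0,0]
    - [0,0,0]
    - [0,0,0]
    - [0,0,0]
    - [0,0,0]
  rotation:
    - [0,1,0]
    - [0,1,0]
    - [0,1,0]
    - [0,1,0]
    - [0,1,0]
    - [0,1,0]
    - [0,1,0]
    - [0,1,0]
    - [0,1,0]
    - [0,1,0]
    - [0,0,0]

```text
time: 13.15
tool_pos: [0.5544, -0.066, 0.1345]
tcp_rot: [-1.503, -1.634, -0.872]
wrist_force: [0.0, 0.3, -0.5]
width: 0.401
grip_force: 0.0
```

```bash
python3 go.py -.17 0 .025 60;python3 - <<'E'
from h import *
from go import w,ex,ey,RK
rk=lambda p:np.array([(p[:2]-RK)@ex[:2],(p[:2]-RK)@ey[:2]])
for n in ["top","scene"]:
    c=read_camera(n);save(c,n[0]+"5")
    for r in tip_of(n,"box")[:6]: print(n,r["p"],np.round(r["location"]),rk(at_z(c,r["location"],0)).round(4))
E
```

```text
t 13.15 rackpos [-0.2138  0.0051  0.1345] F [ 0.   0.3 -0.5] w 0.401 grip 0.0 q [-0.6   0.55  1.76  0.74  1.64 -0.96]
turn first [ 0.03 -0.04 -0.02] shift if turned [-1.46  0.1   1.85] shift now [-1.47  0.1   1.85]
top 0.93 [352. 178.] [-0.3111 -0.1345]
top 0.86 [262. 249.] [-0.1059  0.0082]
top 0.78 [217. 333.] [-0.003   0.1788]
scene 0.93 [364. 330.] [-0.3023 -0.131 ]
scene 0.92 [324. 206.] [0.0048 0.1751]
scene 0.92 [175. 326.] [-0.487   0.1523]
scene 0.89 [356. 253.] [-0.1163  0.0022]
scene 0.63 [242. 375.] [-0.4963 -0.0216]
```

```bash
python3 - <<'E'
from h import *
from go import w
from scipy.optimize import minimize
V=[]
for n in ["top","scene"]:
    c=read_camera(n)
    e=proj(c,w(-.11,0,.02))
    for r in regions_of(n,"box"):
        m=r["mask"];ys,xs=np.nonzero(m)
        if np.hypot(*(np.array([xs.mean(),ys.mean()])-e))<18: V.append((c,m,n));print(n,r["p"],m.sum());break
def iou(p,V):
    t=0
    for c,m,n in V:
        P=np.array([proj(c,w(p[0]+np.cos(p[2])*a-np.sin(p[2])*b,p[1]+np.sin(p[2])*a+np.cos(p[2])*b,z)) for a in(-.038,.038) for b in(-.038,.038) for z in(.0,.05)])
        h=cv2.convexHull(((P+.5)*4*16).astype(np.int32));im=np.zeros((1920,2560),np.uint8);cv2.fillConvexPoly(im,h,1,shift=4)
        mm=cv2.resize(m.astype(np.uint8),(2560,1920),interpolation=0)
        t-=(im&mm).sum()/(im|mm).sum()
    return t
for W in (V,V[:1],V[1:]):
    r=minimize(iou,[-.11,0,0],args=(W,),method="Nelder-Mead",options=dict(initial_simplex=[[-.11,0,0],[-.1,0,0],[-.11,.006,0],[-.11,0,.1]],xatol=1e-4,fatol=1e-4,maxfev=90));print(r.x.round(4),r.fun)
a=cv2.imread("pics/t5.png")[195:285,170:330]
cv2.imwrite("pics/t5c.png",cv2.resize(a,None,fx=5,fy=5,interpolation=cv2.INTER_CUBIC))
E
```

```text
top 0.69 1477
scene 0.97 1634
[-0.111   0.0006 -0.0056] -1.8873526461245498
[-0.1095 -0.0003 -0.0083] -0.9585082535153862
[-0.1131  0.0009  0.0015] -0.9686286226471467
```

View pics/t5c.png

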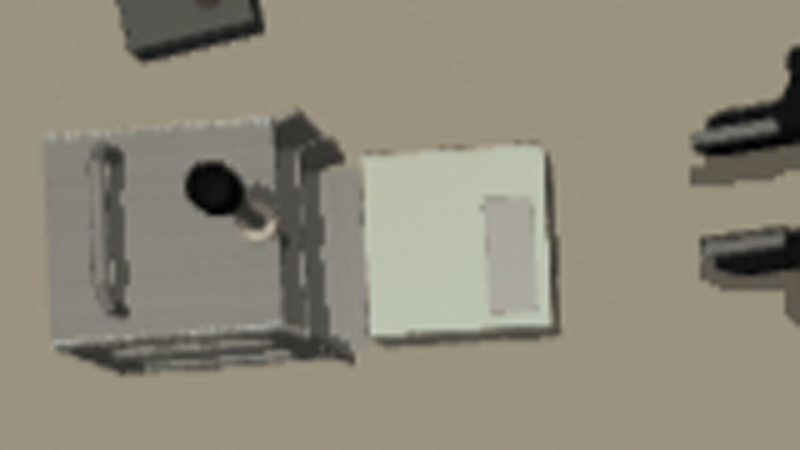

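The top crop shows the box square in front of the ramp (corners (362,155) to (556,335)), with the rod raised and the fingers behind. The mask fit gives y ≈ 0.6 mm and yaw ≈ 0. I'll lower the tool behind it.

```bash
python3 go.py -.175 0.0005 .021 60
```

```text
t 13.55 rackpos [-0.2138  0.0031  0.1397] F [-0.2 -0.2  0.1] w 0.402 grip 0.0 q [-0.6   0.54  1.76  0.74  1.64 -0.96]
turn first [0.05 0.03 0.07] shift if turned [-1.67  0.05  1.86] shift now [-1.66  0.03  1.86]
```

Call:
apply_moves:
  fingers: [0.4,0.4,0.4,0.4,0.4,0.4,0.4,0.4]
  travel:
    - [-0.27,0.01,0.3]
    - [-0.28,0.01,0.3]
    - [-0.28,0.01,0.3]
    - [-0.28,0.01,0.3]
    - [-0.28,0.01,0.3]
    - [-0.28,0,0.36]
    - [0,0,0]
    - [0,0,0]
  rotation:
    - [0.05,0.03,0.07]
    - [0,0,0]
    - [0,0,0]
    - [0,0,0]
    - [0,0,0]
    - [0,0,0]
    - [0,0,0]
    - [0,0,0]

```text
time: 14.35
tool_pos: [0.5547, -0.0265, 0.0191]
tcp_rot: [-1.501, -1.634, -0.867]
wrist_force: [-0.0, -0.0, -0.6]
width: 0.4
grip_force: 0.0
```

```bash
python3 go.py -.1 0 .021 60; python3 -c "
from workcell import *
for n in ('top','top'): read_camera(n);print(read_state()['tool_pos'])"
```

```text
t 14.35 rackpos [-0.1745  0.0014  0.0191] F [-0.  -0.  -0.6] w 0.4 grip 0.0 q [-0.55  0.69  1.8   0.78  1.48 -1.06]
turn first [-0.01 -0.04 -0.03] shift if turned [0.78 0.03 1.27] shift now [0.77 0.03 1.27]
[ 0.55540964 -0.02719688  0.01990583]
[ 0.55585692 -0.02760464  0.02041051]
```

Call:
apply_moves:
  fingers: [0.4,0.4,0.4,0.4,0.4,0.4,0.4,0.4,0.4]
  travel:
    - [0.1,0.01,0.17]
    - [0.1,0.01,0.17]
    - [0.1,0.01,0.17]
    - [0.08,0,0.14]
    - [0.08,0,0.14]
    - [0.08,0,0.14]
    - [0.08,0,0.14]
    - [0.08,0,0.14]
    - [0,0,0]
  rotation:
    - [0,0,0]
    - [0,0,0]
    - [0,0,0]
    - [0,0,0]
    - [0,0,0]
    - [0,0,0]
    - [0,0,0]
    - [0,0,0]
    - [0,0,0]

```text
time: 15.35
tool_pos: [0.5498, 0.0439, 0.0198]
tcp_rot: [-1.501, -1.635, -0.866]
wrist_force: [0.2, 0.0, -0.5]
width: 0.404
grip_force: 0.0
```

```bash
python3 go.py -.05 0 .022 60; cat > fb.py <<'E'
from h import *
from go import w
import sys
from scipy.optimize import minimize
x0=float(sys.argv[1]);c=read_camera("top");print([(r["p"],r["location"]) for r in tip_of("top","box")[:5]],proj(c,w(x0,0,0)))
c=read_camera("scene");print([(r["p"],r["location"]) for r in tip_of("scene","box")[:6]],proj(c,w(x0,0,0)))
E
python3 fb.py -.065
```

```text
t 15.35 rackpos [-0.1039  0.0002  0.0198] F [ 0.2  0.  -0.5] w 0.404 grip 0.0 q [-0.46  0.65  1.89  0.85  1.42 -1.05]
turn first [-0.02 -0.03 -0.02] shift if turned [0.58 0.   0.91] shift now [0.57 0.   0.91]
[(0.96, [440.3, 225.7]), (0.93, [239.2, 249.7]), (0.84, [348.8, 179.7]), (0.58, [450.1, 306.8])] [242.53590617 246.86531427]
[(0.9, [368.4, 242.6]), (0.89, [174.9, 326.9]), (0.74, [241.1, 373.8]), (0.71, [322.9, 207.0]), (0.63, [361.5, 332.0])] [369.21663952 241.86171549]
```

Call:
apply_moves:
  fingers: [0.4,0.4,0.4,0.4,0.4,0.4,0.4,0.4]
  travel:
    - [0.07,0,0.12]
    - [0.07,0,0.12]
    - [0.07,0,0.12]
    - [0.07,0,0.12]
    - [0.07,0,0.12]
    - [0.07,0,0.12]
    - [0.07,0,0.12]
    - [0,0,0]
  rotation:
    - [0,0,0]
    - [0,0,0]
    - [0,0,0]
    - [0,0,0]
    - [0,0,0]
    - [0,0,0]
    - [0,0,0]
    - [0,0,0]

```text
time: 16.35
tool_pos: [0.5455, 0.0923, 0.0203]
tcp_rot: [-1.501, -1.635, -0.866]
wrist_force: [0.4, 0.0, -0.3]
width: 0.402
grip_force: 0.0
```

```bash
python3 go.py -.036 0 .022 60; python3 fb.py -.005
```

```text
t 16.35 rackpos [-0.0553  0.0003  0.0203] F [ 0.4  0.  -0.3] w 0.402 grip 0.0 q [-0.39  0.62  1.94  0.9   1.37 -1.05]
turn first [-0.02 -0.03 -0.02] shift if turned [0.22 0.01 0.32] shift now [0.22 0.01 0.32]
[(0.8, [217.0, 335.6]), (0.79, [441.0, 223.4]), (0.77, [352.0, 177.7]), (0.65, [219.3, 251.6]), (0.63, [450.9, 308.8])] [214.75301107 248.82411256]
[(0.97, [379.5, 234.0]), (0.89, [322.1, 206.6]), (0.8, [176.5, 331.0]), (0.77, [241.4, 373.3]), (0.57, [361.2, 332.6])] [382.46584439 229.59160852]
```

Call:
apply_moves:
  fingers: [0.4,0.4,0.4,0.4,0.4,0.4]
  travel:
    - [0.03,0,0.052]
    - [0.03,0,0.052]
    - [0.03,0,0.052]
    - [0.02,0,0.035]
    - [0.02,0,0.035]
    - [0,0,0]
  rotation:
    - [0,0,0]
    - [0,0,0]
    - [0,0,0]
    - [0,0,0]
    - [0,0,0]
    - [0,0,0]

```text
time: 17.15
tool_pos: [0.5452, 0.1044, 0.0204]
tcp_rot: [-1.502, -1.636, -0.868]
wrist_force: [-0.0, 0.5, -0.4]
width: 0.401
grip_force: 0.0
```

Call:
apply_moves:
  fingers: [0.4,0.4,0.4]
  travel:
    - [0.02,0,0.035]
    - [0.01,0,0.017]
    - [0,0,0]
  rotation:
    - [0,0,0]
    - [0,0,0]
    - [0,0,0]

```text
time: 17.45
tool_pos: [0.5451, 0.1071, 0.0204]
tcp_rot: [-1.502, -1.636, -0.868]
wrist_force: [-0.0, -0.7, -0.3]
width: 0.401
grip_force: 0.1
```

```bash
python3 go.py -.036 0 .022 60; python3 fb.py 0
```

```text
t 17.45 rackpos [-0.0405 -0.0006  0.0204] F [-0.  -0.7 -0.3] w 0.401 grip 0.1 q [-0.37  0.62  1.95  0.92  1.36 -1.05]
turn first [-0.   -0.02 -0.02] shift if turned [ 0.07 -0.01  0.06] shift now [ 0.07 -0.01  0.06]
[(0.9, [448.4, 306.0]), (0.84, [350.3, 180.5]), (0.62, [218.1, 332.9]), (0.58, [439.4, 224.2])] [212.43862625 248.98728537]
[(0.88, [320.2, 209.9]), (0.82, [240.3, 376.0]), (0.8, [174.4, 326.1]), (0.76, [380.2, 231.9]), (0.7, [365.1, 333.3])] [383.5255176  228.61024369]
```

Call:
apply_moves:
  fingers: [0.4,0.4,0.4]
  travel:
    - [0.015,0,0.026]
    - [0.015,0,0.026]
    - [0,0,0]
  rotation:
    - [0,0,0]
    - [0,0,0]
    - [0,0,0]

```text
time: 17.95
tool_pos: [0.5459, 0.1086, 0.0204]
tcp_rot: [-1.504, -1.639, -0.868]
wrist_force: [-0.1, -7.5, 1.3]
width: 0.402
grip_force: 3.8
```

Call:
apply_moves:
  fingers: [0.4,0.4,0.4]
  travel:
    - [0.015,0,0.026]
    - [0.015,0,0.026]
    - [0,0,0]
  rotation:
    - [0,0,0]
    - [0,0,0]
    - [0,0,0]

```text
time: 18.25
tool_pos: [0.5459, 0.1089, 0.0203]
tcp_rot: [-1.506, -1.643, -0.867]
wrist_force: [-2.4, -22.7, 5.1]
width: 0.396
grip_force: 11.0
```

The pushing force rose to 23 N while the tool stopped at rack x = -38.6 mm, so the box is home against the stops. I'll retreat and untilt.

Call:
apply_moves:
  fingers: [0.4,0.4,0.4,0.4,0.4,0.4,0.4,0.4,0.4]
  travel:
    - [-0.05,0,-0.09]
    - [-0.1,0,-0.17]
    - [-0.2,0,-0.35]
    - [-0.3,0,-0.52]
    - [-0.4,0,-0.69]
    - [-0.4,0,-0.69]
    - [0.7,0,-0.4]
    - [0.7,0,-0.4]
    - [0.7,0,-0.4]
  rotation:
    - [0,0,0]
    - [0,0,0]
    - [0,0,0]
    - [0,0,0]
    - [0,0,0]
    - [0,0,0]
    - [0,0,0]
    - [0,0,0]
    - [0,0,0]

```text
time: 19.15
tool_pos: [0.5569, -0.0325, 0.1413]
tcp_rot: [-1.504, -1.632, -0.867]
wrist_force: [1.1, -0.4, -0.1]
width: 0.397
grip_force: 0.0
```

Call:
apply_moves:
  fingers: [0.4,0.4,0.4,0.4,0.4,0.4,0.4,0.4,0.4,0.4,0.4,0.4]
  travel:
    - [0.6,0,-0.35]
    - [0,0,0]
    - [0,0,0]
    - [0,0,0]
    - [0,0,0]
    - [0,0,0]
    - [0,0,0]
    - [0,0,0]
    - [0,0,0]
    - [0,0,0]
    - [0,0,0]
    - [0,0,0]
  rotation:
    - [0,0,0]
    - [0,-1,0]
    - [0,-1,0]
    - [0,-1,0]
    - [0,-1,0]
    - [0,-1,0]
    - [0,-1,0]
    - [0,-1,0]
    - [0,-1,0]
    - [0,-1,0]
    - [0,-1,0]
    - [0,0,0]

```text
time: 20.35
tool_pos: [0.5571, -0.0298, 0.1761]
tcp_rot: [-2.119, -2.317, 0.001]
wrist_force: [-0.8, -0.5, 0.7]
width: 0.399
grip_force: 0.0
```

```bash
python3 go.py -.043 0 .25; python3 fb.py 0;  python3 - <<'E'
from h import *
c=read_camera("top");s=read_camera("scene")
a=cv2.resize(c["image"][195:285,170:270],None,fx=4,fy=4,interpolation=2);b=cv2.resize(s["image"][140:265,330:430],None,fx=4,fy=4,interpolation=2)
o=np.zeros((500,800,3),np.uint8);o[:360,:400]=a;o[:,400:]=b;cv2.imwrite("pics/t6.png",o[:,:,::-1])
E
```

```text
t 20.35 rackpos [-0.1779 -0.0007  0.1761] F [-0.8 -0.5  0.7] w 0.399 grip 0.0 q [-0.1   0.09  1.92  0.    1.14 -0.19]
turn first [-0.02 -0.01  0.03] shift if turned [ 2.7  -0.01 -1.48] shift now [ 2.7  -0.01 -1.47]
[(0.97, [351.3, 178.8]), (0.7, [450.4, 305.6]), (0.55, [444.2, 226.2])] [212.43862625 248.98728537]
[(0.82, [379.3, 227.2]), (0.75, [175.2, 327.6]), (0.73, [319.1, 207.5]), (0.73, [241.1, 373.5]), (0.65, [363.2, 331.7])] [383.5255176  228.61024369]
```

View pics/t6.png

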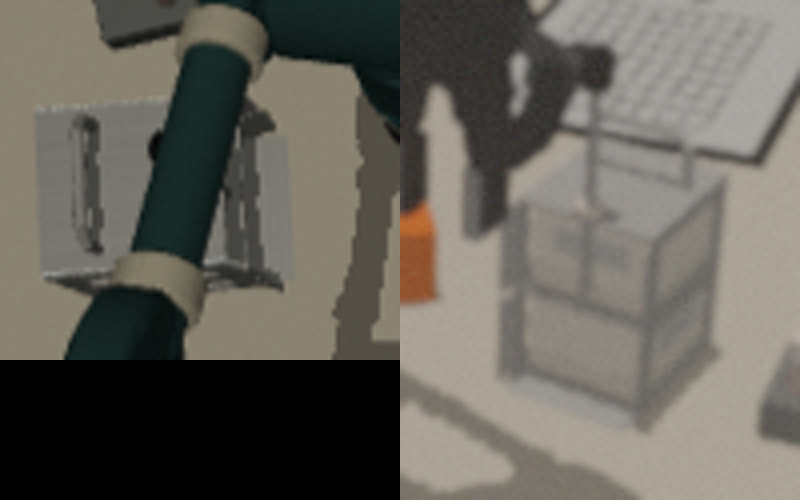

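The scene crop (right half) shows the box filling the lower bay, flush like the upper one, with the rod up. Next I'll go over the knob with shut fingers and press it down.

Call:
apply_moves:
  fingers: [0,0,0,0,0,0,0,0,0]
  travel:
    - [0,0,-0.5]
    - [0,0,-0.5]
    - [0,0,-0.48]
    - [0.6,0,0]
    - [0.6,0,0]
    - [0.6,0,0]
    - [0.6,0,0]
    - [0.32,0,0]
    - [0,0,0]
  rotation:
    - [0,0,0]
    - [0,0,0]
    - [0,0,0]
    - [0,0,0]
    - [0,0,0]
    - [0,0,0]
    - [0,0,0]
    - [0,0,0]
    - [0,0,0]

```text
time: 21.55
tool_pos: [0.5457, 0.1049, 0.2497]
tcp_rot: [-2.12, -2.314, -0.0]
wrist_force: [-0.3, 0.0, -0.0]
width: 0.004
grip_force: 0.0
```

```bash
python3 go.py -.0425 0 .155
```

```text
t 21.55 rackpos [-0.0427 -0.001   0.2497] F [-0.3  0.  -0. ] w 0.004 grip 0.0 q [0.14 0.03 1.84 0.   1.28 0.06]
turn first [-0.02 -0.02  0.01] shift if turned [ 0.   -0.02  1.89] shift now [ 0.   -0.02  1.89]
```

Call:
apply_moves:
  fingers: [0,0,0,0,0,0,0,0,0,0,0,0]
  travel:
    - [0,-0.02,0.3]
    - [0,0,0.3]
    - [0,0,0.15]
    - [0,0,0.15]
    - [0,0,0.15]
    - [0,0,0.15]
    - [0,0,0.15]
    - [0,0,0.15]
    - [0,0,0.15]
    - [0,0,0.15]
    - [0,0,0.07]
    - [0,0,0]
  rotation:
    - [0,0,0]
    - [0,0,0]
    - [0,0,0]
    - [0,0,0]
    - [0,0,0]
    - [0,0,0]
    - [0,0,0]
    - [0,0,0]
    - [0,0,0]
    - [0,0,0]
    - [0,0,0]
    - [0,0,0]

```text
time: 22.75
tool_pos: [0.5441, 0.1043, 0.1555]
tcp_rot: [-2.122, -2.312, 0.001]
wrist_force: [0.5, -0.1, -0.2]
width: 0.001
grip_force: 0.0
```

Call:
apply_moves:
  fingers: [0,0,0,0]
  travel:
    - [0,0,0.03]
    - [0,0,0.03]
    - [0,0,0.03]
    - [0,0,0]
  rotation:
    - [0,0,0]
    - [0,0,0]
    - [0,0,0]
    - [0,0,0]

```text
time: 23.15
tool_pos: [0.5445, 0.1043, 0.1518]
tcp_rot: [-2.122, -2.313, -0.001]
wrist_force: [-1.1, -0.6, -0.5]
width: -0.0
grip_force: 0.0
```

Call:
apply_moves:
  fingers: [0,0,0]
  travel:
    - [0,0,0.03]
    - [0,0,0.02]
    - [0,0,0]
  rotation:
    - [0,0,0]
    - [0,0,0]
    - [0,0,0]

```text
time: 23.45
tool_pos: [0.5447, 0.1042, 0.15]
tcp_rot: [-2.123, -2.313, -0.001]
wrist_force: [-1.1, 1.6, 5.5]
width: -0.001
grip_force: 2.3
```

```bash
python3 go.py -.0425 0 .15;python3 - <<'E'
from h import *
from go import w
for n in ["scene","top"]:
    cs=read_camera(n);print(tip_of(n,"rod_knob")[:2]);print(proj(cs,w(-.043,0,.15)),proj(cs,w(-.043,0,.16)))
E
```

```text
t 23.45 rackpos [-0.0433 -0.      0.15  ] F [-1.1  1.6  5.5] w -0.001 grip 2.3 q [0.14 0.1  1.95 0.   1.09 0.06]
turn first [-0.01 -0.02 -0.01] shift if turned [ 0.02 -0.    0.  ] shift now [ 0.02 -0.    0.  ]
[{'location': [378.2, 178.8], 'p': 0.48}]
[377.35747104 178.52134952] [377.58835923 174.23729968]
[{'location': [388.5, 235.3], 'p': 0.63}]
[218.8580607  236.94812789] [217.81219922 236.12347989]
```

Contact came at z = 0.150 as expected. I'll press a little more to make sure it has bottomed.

Call:
apply_moves:
  fingers: [0,0,0,0]
  travel:
    - [0,0,0.025]
    - [0,0,0.025]
    - [0,0,0]
    - [0,0,0]
  rotation:
    - [0,0,0]
    - [0,0,0]
    - [0,0,0]
    - [0,0,0]

```text
time: 24.05
tool_pos: [0.5449, 0.1042, 0.1499]
tcp_rot: [-2.123, -2.313, -0.002]
wrist_force: [-7.2, -0.3, 17.6]
width: -0.002
grip_force: 8.4
```

It bottomed at 17.6 N with no further travel. I'll back away and check.

Call:
apply_moves:
  fingers: [0,0,0,0,0,0,0,0,0,0]
  travel:
    - [0,0,-0.1]
    - [0,0,-0.4]
    - [0,0,-0.7]
    - [0,0,-0.8]
    - [-0.8,0,0]
    - [-0.8,0,0]
    - [-0.8,0,0]
    - [-0.8,0,0]
    - [-0.8,0,0]
    - [0,0,0]
  rotation:
    - [0,0,0]
    - [0,0,0]
    - [0,0,0]
    - [0,0,0]
    - [0,0,0]
    - [0,0,0]
    - [0,0,0]
    - [0,0,0]
    - [0,0,0]
    - [0,0,0]

```text
time: 25.05
tool_pos: [0.562, -0.0999, 0.2458]
tcp_rot: [-2.129, -2.309, 0.002]
wrist_force: [0.0, 0.3, 0.1]
width: 0.003
grip_force: 0.0
```

```bash
python3 - <<'E'
from h import *
from go import w
for n in ["scene","top"]:
    c=read_camera(n);print(n,[(r["p"],r["location"]) for r in tip_of(n,"rod_knob")[:2]],proj(c,w(-.043,0,.15)),proj(c,w(-.043,0,.16)))
    for k in ["stand","vial","marker","forceps","timer"]: print(k,[at_z(c,r["location"],0).round(3)[:2].tolist() for r in tip_of(n,k)[:1]])
    if n=="scene": s=c["image"]
cv2.imwrite("pics/f.png",cv2.resize(s[140:340,230:490],None,fx=3,fy=3,interpolation=2)[:,:,::-1])
E
```

```text
scene [(0.49, [378.2, 179.2]), (0.39, [246.6, 273.8])] [377.35747104 178.52134952] [377.58835923 174.23729968]
stand [[0.702, 0.167]]
vial [[0.389, 0.024]]
marker [[0.755, -0.016]]
forceps [[0.576, -0.241]]
timer [[0.427, -0.169]]
top [(0.54, [216.7, 237.7])] [218.8580607  236.94812789] [217.81219922 236.12347989]
stand [[0.689, 0.167]]
vial []
marker []
forceps [[0.578, -0.234]]
timer [[0.417, -0.167]]
```

View pics/f.png

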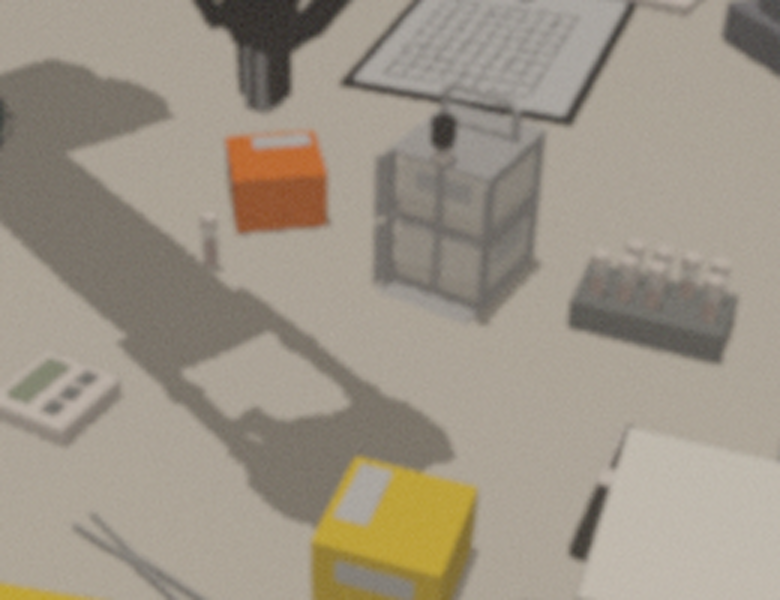

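The final view shows the box in the lower bay with the rod down in front of it (knob at (443,130), rod down to about (437,290)). The other things on the bench haven't moved.

```bash
python3 -c "
from workcell import *
print(finish_job())"
```

```text
the job is handed in; nothing more can be done
None
```

The job is handed in, at about 25 s of robot time: the sample box is fully home in the lower bay, the locking rod is pushed all the way down in front of it, and nothing else on the bench was moved.

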